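# Rack the square kiln shelf

## Robot

A 6-joint arm with a two-finger parallel gripper is mounted at the origin on the work surface. World frame = base frame: x ahead of the robot, y to its left, z up, the work surface at z = 0. Lengths are in mm, angles in rad, forces in N, time in s.
With the tool pointing down it reaches from about 325 to 750 mm from the base axis. Payload 7.6 kg.
Tool frame: the origin (TCP) lies at the very end of the fingers, on their centre line; the grasp point (between the pads) lies 19 mm behind it; z points along the fingers, y is the line along which they close (so a half turn about z gives the same grasp; the last joint's range is limited). The gripper opens to 85 mm and grips with 20 to 120 N. Pads are 22 mm wide; open, the fingers measure 114 mm over their backs; the gripper's body (76 mm by 85 mm) begins 54 mm behind the grasp point. The pads swing forward as they close: fully open they stand 13 mm farther back than shut.
Start: joints at [-1.237, 0.052, 1.401, -0, 1.689, -0.07], TCP at [206.306, -482.787, 231.323] pointing down, gripper open.
Joint ranges: [-2.9, 2.9], [-0.91, 2.17], [0.12, 2.37], [-1.06, 4.2], [0.26, 2.73], [-2.93, 2.93]. Speed limits (rad/s): [2.57, 2.57, 3.01, 3.14, 3.14, 3.14].

## Interface

Orientations are given as [roll, pitch, yaw] about the fixed x, y, z axes, in that order (R = Rz(yaw) Ry(pitch) Rx(roll)).
In Python, from bench import telemetry, viewer, ticket gives the robot as it stands.
- The arm moves only by the tool send_rows, never from a script. Its argument "deltas" is a list of rows, each a list of 7 numbers: the gripper command: -1 is shut, 1 is fully open, values between are in proportion, then the shift along the tool's x, y, z in m, then the turn, a rotation vector about the tool's x, y, z in degrees. In form: [[jaw, x, y, z, ax, ay, az], ...]. A call has 1 to 12 rows; each row shifts and turns the commanded pose from where the row before left it, along the tool's axes as they then stand; what a row does not reach is not made up. A row lasts 1/10 s, in which the tool goes at most 50 mm and 8.59 degrees, less where a joint would pass 70% of its speed; a pose out of reach is approached as far as the arm can. A call with a gripper value outside its range is refused whole. The fingers move at their own pace and stop on an object; "grip_force" is the grip in N (left out, the last holds). Time passes only in rows, so rows that do not move let the fingers close. It gives the time, the measured TCP pose, the force, the opening and the grip force at its end, in the units of the state.
- telemetry.observe(): the state, without advancing time (a new reading comes with each control period).
- viewer.get_image(name): name is "scene" or "side" or "wrist"; returns a dict with "frame" (384x512x3 uint8, red, green, blue), "mtx" (3x3 intrinsics, pixels), "eye" and "attitude" of the camera in the world. Camera axes: x right, y down, z forward; pixel columns grow to the right and rows downward; lengths in mm; the calibration is good to about 2 mm. A picture is of the moment at which its call begins. There is no depth.
- ticket.finish_job(): hands the job in; it is judged then, once.
The state is a dict: "clock": time; "q": joint angles; "qvel": joint speeds; "tau": joint torques, N m; "ee_pos": TCP position; "tool_rot": TCP orientation; "force": force on the tool from outside, world axes, zero at the start; "torque": the same for the moment, N m; "width": opening from 0.0 (shut) to 1.0 (fully open); "finger_force": force on a finger pad.
Only numpy, scipy, OpenCV 4.12 (cv2) and the standard library are available. Lean on these libraries where they do the work, as an engineer would, in place of code of your own. Each camera call takes 0.05 s, during which the arm holds its last target. There are 200 camera calls.

## Task

Take the full square kiln shelf out of its wash block and slide it down on edge into the slot of the empty wooden rack, centred along the slot and fully home on the slot's floor. Lower it in rather than letting it drop, and leave the half-width shelf and the round shelf standing where they are.

Things in the scene. Friction and masses are not known exactly. Their poses are not given: they have to be found in the camera images.
- square_mid (a point): Square pale grey ceramic kiln shelf, 130 x 130 x 14 mm, 0.45 kg, loose, on edge in the groove of a brown wooden wash block (150 x 70 mm, 42 mm high; groove 18 mm wide, floor 12 mm above the table; shelf's top edge 142 mm above it). The point is its centre, 65 mm below the top edge; x along its width (and the groove), y through its thickness, z up.
- slot_floor (a point): Empty rack, fixed: pale plywood, 150 x 70 mm, one slot along its 150 mm length, open at top and ends. Slot 20 mm wide up to 57 mm above the table, then lips slope out to a 42 mm mouth at 75 mm. The point is the middle of the slot's floor (12 mm above the table); x along the slot, y across, z up. Shelf goes in either way round. An identical rack holds the round shelf.
- half_mid (a point): Bystander to leave alone: a half-width kiln shelf of the same stuff, 70 mm wide, 130 mm high, 14 mm thick, standing in a second wash block. The point is its centre, axes as for the square shelf.
- round_mid (a point): Bystander to leave alone: a round kiln shelf of the same stuff, 130 mm in diameter, 14 mm thick, standing on edge in the slot of the other rack. The point is its centre; y runs through its thickness, z up.
There are look-alikes about, which are no part of the job. Leave any green look-alike of the part that bears square_mid alone.

How it is judged:
By the outcome, as a careful person would: the job done as asked, in the order asked, and still so for the second after the job is handed in, with the robot touching nothing.
It also fails if it takes over 45 s, if anything falls off the work surface, if the arm or the gripper's body presses on something with over 40 N, if the wrist force passes 120 N, or if a joint passes its speed limit or range.

## Working session

There is one attempt and no reset: what is moved stays moved. The work goes in short steps, Python scripts to look and compute and a tool call to move; the robot and the scene stay as the last step left them, time stands still between calls to the robot, and variables do not carry over. Pictures are saved under pics/ and viewed, at most 10 in all, crops included, and the job is handed in when it is done.

Besides the shell and the picture viewer there is one more tool, called after "Emit:" as name(argument=value, ...) on one line, values as JSON. send_rows: Moves the arm, as the interface text tells. Its arguments: {"type":"object","properties":{"deltas":{"type":"array","items":{"type":"array","items":{"type":"number"}}},"grip_force":{"type":"number"}},"required":["deltas"]}

```bash
mkdir -p pics
cat > h.py <<'E'
import sys; sys.path.insert(0,'.')
import numpy as np, cv2
from scipy.spatial.transform import Rotation as R
from bench import telemetry, viewer, ticket
def att(a):
    a=np.array(a,float)
    if a.shape==(3,3): return a
    if a.size==3: return R.from_euler('xyz',a).as_matrix()
    return R.from_quat(a).as_matrix()
def grab(n,f):
    d=viewer.get_image(n); cv2.imwrite(f'pics/{f}.png',d['frame'][...,::-1]); np.savez(f'pics/{f}.npz',**{k:np.array(v) for k,v in d.items()}); return d
def load(f): return dict(np.load(f'pics/{f}.npz'))
def ray(d,u,v):
    r=att(d['attitude'])@np.linalg.inv(d['mtx'])@np.array([u,v,1.]); return np.array(d['eye'],float),r/np.linalg.norm(r)
def onz(d,u,v,z):
    e,r=ray(d,u,v); return e+r*(z-e[2])/r[2]
def proj(d,p):
    c=d['mtx']@(att(d['attitude']).T@(np.array(p,float)-d['eye'])); return c[:2]/c[2]
E
python3 - <<'E'
from h import *
ds=[grab(n,n+'0') for n in('scene','side','wrist')]
for d in ds: print(d['eye'],d['attitude'],d['mtx'][0])
a=np.hstack([d['frame'] for d in ds[:2]])
print(telemetry.observe())
E
```

```text
[1571.84053894  -81.01038201 1071.33979618] [-2.28792748e+00 -9.71464423e-04  1.56034052e+00] [497.67885215   0.         253.1476602 ]
[296.10903544 596.62797733 724.80361729] [-2.36009612 -0.01292004 -2.910424  ] [350.46812069   0.         261.09936335]
[ 278.84101741 -452.24734482  372.74953571] [ 2.83202184e+00  2.44030264e-03 -1.16629868e+00] [299.75874564   0.         249.59109462]
{'clock': 0.15, 'q': array([-1.23731768e+00,  5.27015262e-02,  1.40149407e+00,  4.06332431e-05,
        1.68860633e+00, -7.03412131e-02]), 'qvel': array([-0.00076981, -0.00117521, -0.00261434, -0.00105756, -0.00095658,
        0.00117267]), 'tau': array([ 9.18602454e-04, -3.81949389e+01, -3.60424018e+01,  9.46766249e-06,
        4.62258642e-03, -8.90897638e-06]), 'ee_pos': array([ 206.2267815 , -482.55076776,  230.65965792]), 'tool_rot': array([-3.14038921e+00, -1.25249174e-04,  4.03824536e-01]), 'force': array([0.04454759, 0.33963174, 0.03759169]), 'torque': array([ 0.03447149, -0.01253262,  0.014415  ]), 'finger_force': 0.0, 'width': 0.9987090942514457}
```

View pics/scene0.png

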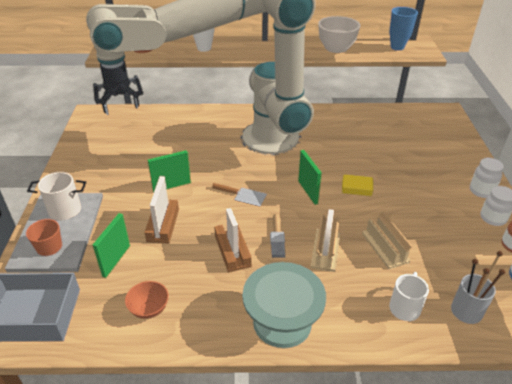

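View pics/side0.png

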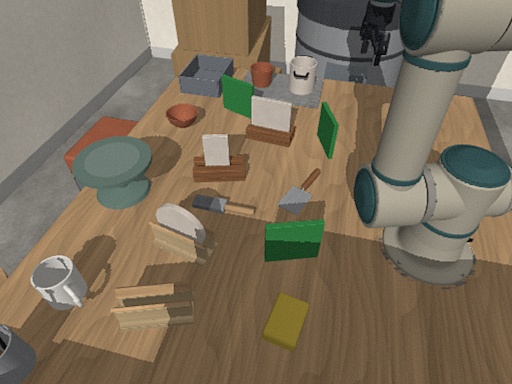

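Candidates in scene view: pale square shelf in its block (160,208), half-width shelf (232,230), round shelf (327,232), and green look-alikes (170,170), (112,245) and (310,177). By the description I choose (160,208), which is (271,113) in the side view. The empty rack is at scene (387,240), side (153,305). Next I check them in close crops.

Run:
```python
from h import *
s=load('scene0')['frame'];d=load('side0')['frame']
def c(im,x,y,w,h): return cv2.resize(im[y:y+h,x:x+w],(400,300),interpolation=cv2.INTER_CUBIC)
o=np.vstack([np.hstack([c(s,125,170,80,60+10)[:300] if 0 else c(s,120,175,100,75),c(d,220,80,100,75)]),np.hstack([c(s,340,200,100,75),c(d,100,270,100,75)])])
cv2.imwrite('pics/crop1.png',o[...,::-1])
```

```text
(no output)
```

View pics/crop1.png

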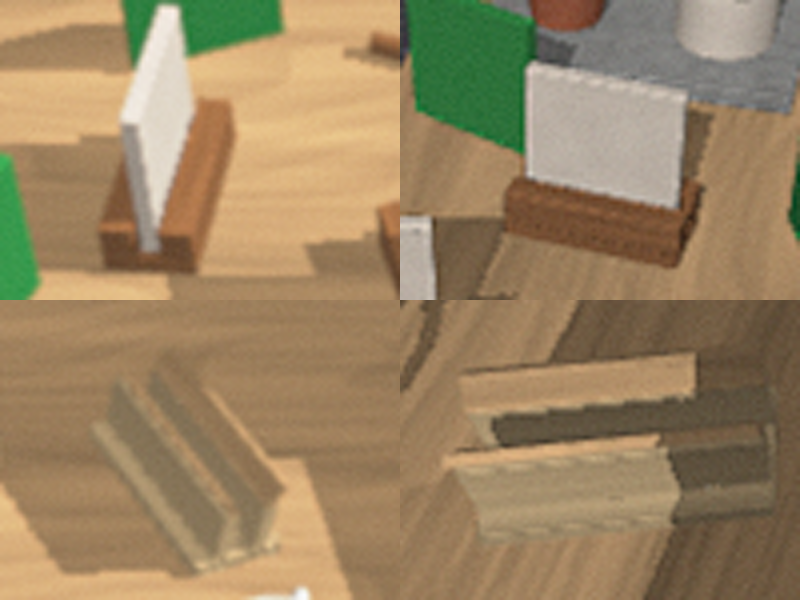

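The crops confirm a plain pale square shelf, with its top edge in scene from (162,177) to (152,206) and in side from (252,96) to (291,103). The rack below is empty.

Run:
```python
from h import *
s=load('scene0');d=load('side0')
P=lambda D,l:[onz(D,u,v,142).round(1)[:2] for u,v in l]
print('scene top',P(s,[(160,177),(165,178),(150.5,205.5),(154.2,206.2)]))
print('side top front',P(d,[(251.75,96.25),(291.5,103)]))
print('rack scene',onz(s,387.5,240,60), 'side',[onz(d,100+u/4,270+(v-300)/4,75).round() for u,v in[(460,378),(695,355),(447,465),(660,438)]],
 [onz(s,340+u/4,200+(v-300)/4,75).round() for u,v in[(285,490),(160,355),(120,380),(230,530)]])
st=telemetry.observe(); T=R.from_euler('xyz',st['tool_rot']); print(T.as_matrix().round(3))
w=load('wrist0'); print(T.inv().apply(w['eye']-st['ee_pos']), (T.inv().as_matrix()@att(w['attitude'])).round(3))
```

```text
scene top [array([ 416.6, -344.9]), array([ 421.5, -329.5]), array([ 542.7, -354.8]), array([ 545.7, -344.1])]
side top front [array([ 542. , -352.2]), array([ 413.8, -344.7])]
rack scene [602.75872843 307.61700158  60.        ] side [array([459., 274.,  75.]), array([346., 233.,  75.]), array([451., 319.,  75.]), array([354., 281.,  75.])] [array([646., 361.,  75.]), array([511., 303.,  75.]), array([537., 268.,  75.]), array([682., 315.,  75.])]
[[ 0.92   0.393 -0.   ]
 [ 0.393 -0.92   0.001]
 [ 0.    -0.001 -1.   ]]
[  78.69866978    0.49595029 -142.0807217 ] [[ 0.001 -0.952 -0.305]
 [ 1.     0.001 -0.001]
 [ 0.001 -0.305  0.952]]
```

Run:
```python
from h import *
s=load('scene0');d=load('side0')
print('side',[onz(d,100+(u-400)/4,270+(v-300)/4,75).round() for u,v in[(460,378),(695,355),(447,465),(660,438)]])
st=telemetry.observe(); T=R.from_euler('xyz',st['tool_rot'])
# desired tool: z down, x along world angle a (yaw)
for yaw in (-0.08,):
  D=R.from_euler('xyz',[np.pi,0,yaw]); print('rotvec tool deg',np.degrees((T.inv()*D).as_rotvec()),'tool shift mm to (440,-342,300)',T.inv().apply(np.array([440,-342,300])-st['ee_pos']))
```

```text
side [array([654., 321.,  75.]), array([545., 282.,  75.]), array([637., 364.,  75.]), array([544., 327.,  75.])]
rotvec tool deg [-6.93381080e-02  9.64472817e-03  2.77211048e+01] tool shift mm to (440,-342,300) [270.20608693 -37.47052651 -69.26145591]
```

Emit:
send_rows(deltas=[[1,0.044,-0.003,-0.004,0,0,0],[1,0.044,-0.003,-0.004,0,0,0],[1,0.044,-0.003,-0.004,0,0,0],[1,0.044,-0.003,-0.004,0,0,0],[1,0.044,-0.003,-0.004,0,0,0],[1,0.044,-0.003,-0.004,0,0,0],[1,0.044,-0.003,-0.004,0,0,0],[1,0,0,0,0,0,7],[1,0,0,0,0,0,7],[1,0,0,0,0,0,7],[1,0,0,0,0,0,7],[1,0,0,0,0,0,0]])

```text
clock: 1.35
ee_pos: [481.3, -342.3, 258.9]
tool_rot: [-3.141, 0.001, -0.086]
force: [-0.5, 0.1, 0.1]
width: 1.005
finger_force: 0.0
```

Run:
```python
from h import *
d=grab('wrist','w1'); st=telemetry.observe(); print(st['ee_pos'],st['tool_rot'],st['clock'])
cv2.imwrite('pics/w1b.png',cv2.resize(d['frame'][...,::-1],(800,600),interpolation=cv2.INTER_CUBIC))
```

```text
[ 481.21112636 -342.38396337  258.92629427] [-3.14124986e+00  5.60274248e-04 -8.23038191e-02] 1.4
```

View pics/w1b.png

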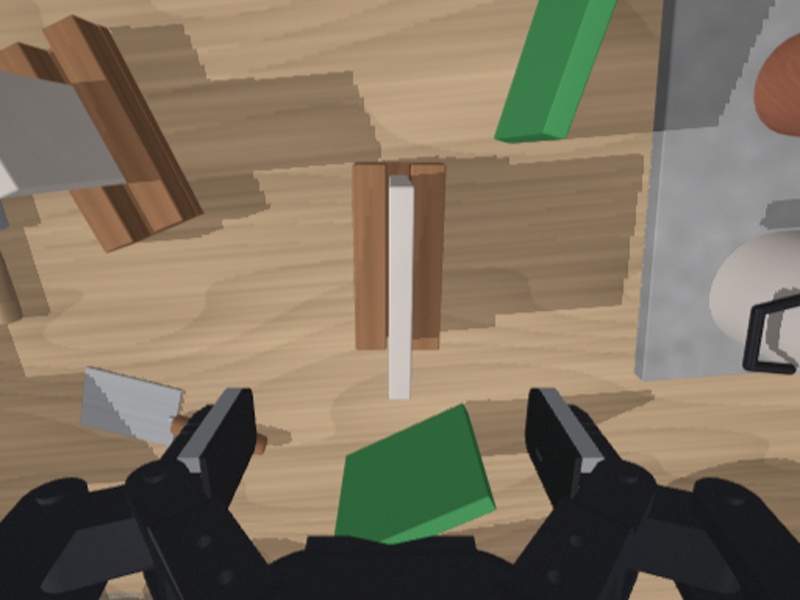

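The view shows the shelf's top face from (401,186) to (400,399) at 800 px scale, well aligned with the tool. I now get its exact pose from the mask.

Run:
```python
from h import *
d=load('w1'); k=1.5625
st=telemetry.observe(); T=R.from_euler('xyz',st['tool_rot'])
f=d['frame'].astype(int); m=((f.min(2)>170)).astype(np.uint8)
n,l,s,c=cv2.connectedComponentsWithStats(m); i=l[int(290/k),int(400/k)]; print(i,s[i],c[i])
rc=cv2.minAreaRect(np.argwhere(l==i)[:,::-1].astype(np.float32)+0.0); 
b=cv2.boxPoints(rc); Q=np.array([onz(d,*p,142) for p in b]); print(b,Q.round(1),Q.mean(0)); 
print('tool mm',T.inv().apply(Q.mean(0)-st['ee_pos']))
print('yaw',[np.degrees(np.arctan2(*(Q[j]-Q[(j+1)%4])[[1,0]])).round(2) for j in range(4)])
```

```text
2 [ 249  120   15  135 1902] [255.56414301 185.0809674 ]
[[249. 120.]
 [263. 120.]
 [263. 254.]
 [249. 254.]] [[ 541.2 -346.9  142. ]
 [ 540.2 -358.6  142. ]
 [ 413.7 -349.6  142. ]
 [ 414.9 -336.   142. ]] [ 477.52005135 -347.78303019  142.        ]
tool mm [ -3.16920694   5.72431898 116.92613287]
yaw [np.float64(85.13), np.float64(-4.09), np.float64(-94.82), np.float64(175.09)]
```

Emit:
send_rows(deltas=[[1,-0.001,0.002,0.03,0,0,0],[1,-0.001,0.002,0.03,0,0,0],[1,0,0.001,0.02,0,0,0],[1,0,0,0,0,0,0],[1,0,0,0,0,0,0]])

```text
clock: 1.9
ee_pos: [478.9, -347.3, 179.9]
tool_rot: [3.141, -0.0, -0.083]
force: [-0.3, -0.7, 0.3]
width: 1.001
finger_force: 0.0
```

Run:
```python
from h import *
d=grab('wrist','w2'); 
cv2.imwrite('pics/w2b.png',cv2.resize(d['frame'][...,::-1],(800,600),interpolation=cv2.INTER_CUBIC))
st=telemetry.observe(); T=R.from_euler('xyz',st['tool_rot'])
f=d['frame'].astype(int); m=((f.min(2)>170)).astype(np.uint8)
n,l,s,c=cv2.connectedComponentsWithStats(m); i=1+np.argmax([s[j,4]*(abs(c[j,0]-256)<40) for j in range(1,n)]); print(s[i],c[i])
for v in range(s[i,1]+5,s[i,1]+s[i,3]-3,25):
  u=np.where(l[v]==i)[0]; a,b=[T.inv().apply(onz(d,x,v+.5,142)-st['ee_pos']).round(1)[:2] for x in(u[0],u[-1]+1)]; print(v,u[0],u[-1],a,b)
```

```text
[ 240  127   22  181 3533] [250.0577413  213.44381545]
132 240 261 [58.2 -6. ] [58.2  7.1]
157 240 260 [43.2 -6.1] [43.2  6.7]
182 241 260 [27.4 -5.6] [27.4  6.9]
207 241 259 [10.8 -5.7] [10.8  6.4]
232 241 259 [-6.8 -5.9] [-6.8  6.6]
257 241 259 [-25.4  -6. ] [-25.3   6.9]
282 241 258 [-45.   -6.2] [-45.    6.4]
```

View pics/w2b.png

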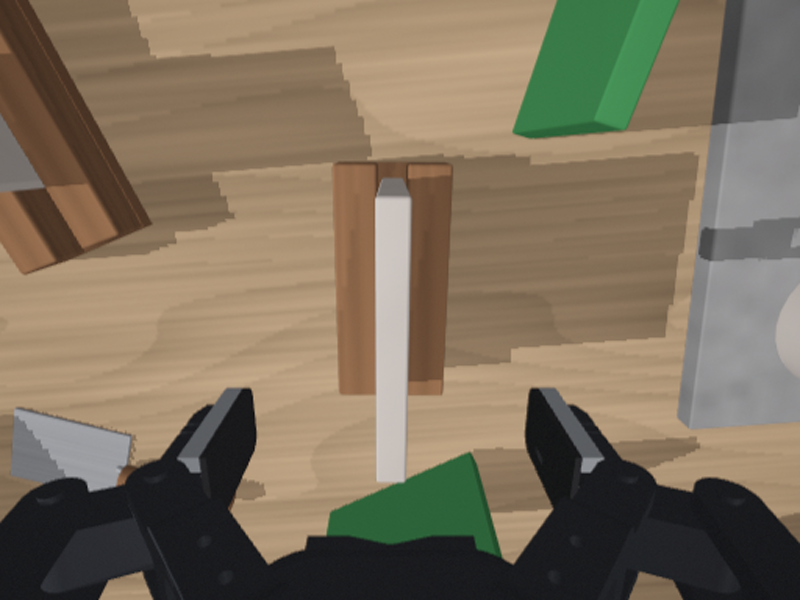

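Emit:
send_rows(deltas=[[1,-0.001,0,0.03,0,0,0],[1,0,0,0.03,0,0,0],[1,0,0,0.02,0,0,0],[1,0,0,0,0,0,0],[-1,0,0,0,0,0,0],[-1,0,0,0,0,0,0],[-1,0,0,0,0,0,0],[-1,0,0,0,0,0,0],[-1,0,0,0,0,0,0],[-1,0,0,0,0,0,0],[-1,0,0,0,0,0,0]], grip_force=60)

```text
clock: 3.05
ee_pos: [478.2, -347.5, 100.1]
tool_rot: [3.141, -0.001, -0.085]
force: [0.5, -0.7, 4.4]
width: 0.156
finger_force: 59.6
```

Emit:
send_rows(deltas=[[-1,0,0,-0.008,0,0,0],[-1,0,0,-0.012,0,0,0],[-1,0,0,-0.015,0,0,0],[-1,0,0,-0.02,0,0,0],[-1,0,0,-0.025,0,0,0],[-1,0,0,-0.025,0,0,0],[-1,0,0,-0.025,0,0,0],[-1,0,0,-0.025,0,0,0],[-1,0,0,-0.02,0,0,0],[-1,0,0,-0.015,0,0,0],[-1,0,0,0,0,0,0]])

```text
clock: 4.15
ee_pos: [478.3, -347.5, 293.2]
tool_rot: [3.138, -0.005, -0.085]
force: [-0.2, -0.1, -2.7]
width: 0.159
finger_force: 58.7
```

Run:
```python
from h import *
st=telemetry.observe(); T=R.from_euler('xyz',st['tool_rot'])
# rack coarse: scene/side estimates
s=load('scene0');d=load('side0')
# scene four lip-top outer corners -> z75
S=np.array([onz(s,340+u/4,200+(v-300)/4,75) for u,v in[(285,490),(160,355),(120,380),(230,530)]])
print(S.round(),S.mean(0),np.degrees(np.arctan2(*(S[0]-S[1])[[1,0]])),np.degrees(np.arctan2(*(S[3]-S[2])[[1,0]])))
print(st['ee_pos'],st['tool_rot'],st['width'],st['q'].round(2), T.inv().apply(np.array([600,320,290])-st['ee_pos']).round())
```

```text
[[646. 361.  75.]
 [511. 303.  75.]
 [537. 268.  75.]
 [682. 315.  75.]] [593.90207803 311.5720124   75.        ] 23.215747788063695 17.747429587358845
[ 478.33491891 -347.51139161  293.17094848] [ 3.13826801 -0.00478792 -0.08481501] 0.15895880111678548 [-0.69  0.23  1.08 -0.    1.82  0.96] [  65. -675.    1.]
```

Emit:
send_rows(deltas=[[-1,0,-0.012,0,0,0,0],[-1,0,-0.024,0,0,0,0],[-1,0.001,-0.036,0,0,0,0],[-1,0,-0.04,0,0,0,0],[-1,0.001,-0.04,0,0,0,0],[-1,0,-0.04,0,0,0,0],[-1,0.001,-0.04,0,0,0,0],[-1,0,-0.04,0,0,0,0],[-1,0.001,-0.04,0,0,0,0],[-1,0,-0.04,0,0,0,0],[-1,0.001,-0.04,0,0,0,0],[-1,0,-0.04,0,0,0,0]])

```text
clock: 5.35
ee_pos: [518.4, 85.1, 288.0]
tool_rot: [3.141, 0.002, -0.084]
force: [0.2, -0.3, -4.3]
width: 0.154
finger_force: 58.9
```

Emit:
send_rows(deltas=[[-1,0.001,-0.04,0,0,0,0],[-1,0,-0.04,0,0,0,0],[-1,0.001,-0.04,0,0,0,0],[-1,0,-0.036,0,0,0,0],[-1,0,-0.03,0,0,0,0],[-1,0,-0.02,0,0,0,0],[-1,0,-0.01,0,0,0,-5],[-1,0,0,0,0,0,-5],[-1,0,0,0,0,0,-5],[-1,0,0,0,0,0,-5],[-1,0,0,0,0,0,-5],[-1,0,0,0,0,0,0]])

```text
clock: 6.55
ee_pos: [538.8, 298.3, 287.9]
tool_rot: [3.141, 0.003, 0.353]
force: [0.2, 0.2, -5.4]
width: 0.154
finger_force: 59.0
```

Run:
```python
from h import *
d=grab('wrist','w3'); st=telemetry.observe(); print(st['ee_pos'],st['tool_rot'],st['clock'],st['width'])
cv2.imwrite('pics/w3b.png',cv2.resize(d['frame'][...,::-1],(800,600),interpolation=cv2.INTER_CUBIC))
```

```text
[538.95217709 298.19716746 288.05614903] [3.14145166e+00 2.27254022e-03 3.50094258e-01] 6.6 0.15771741078489862
```

View pics/w3b.png

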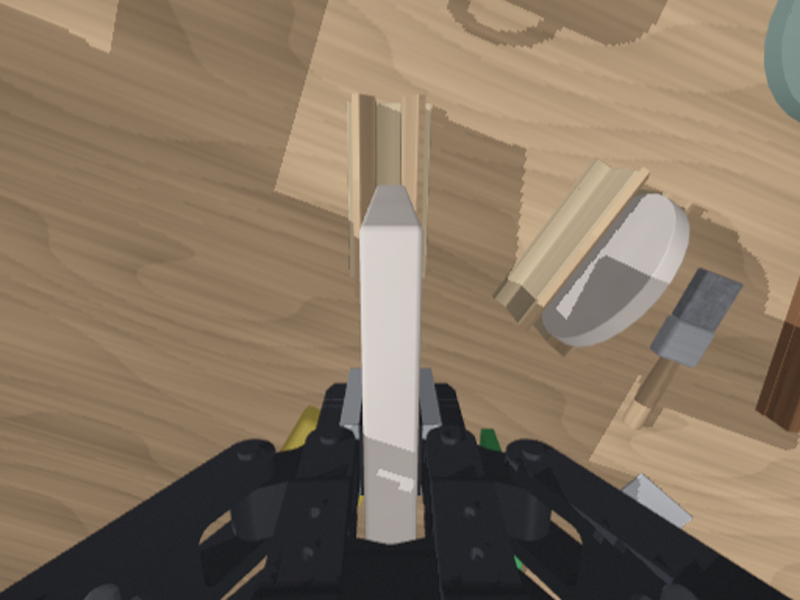

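The shelf is held square and the rack lies straight ahead, slot floor centred at about (390,105). The near end is hidden, so I back off 60 mm to see the whole rack.

Emit:
send_rows(deltas=[[-1,-0.02,0,0,0,0,0],[-1,-0.02,0,0,0,0,0],[-1,-0.02,0,0,0,0,0],[-1,0,0,0,0,0,0],[-1,0,0,0,0,0,0]])

```text
clock: 7.1
ee_pos: [483.1, 277.3, 289.2]
tool_rot: [3.142, -0.0, 0.35]
force: [-0.4, -0.7, -3.9]
width: 0.156
finger_force: 59.0
```

Run:
```python
from h import *
d=grab('wrist','w4'); st=telemetry.observe(); print(st['ee_pos'],st['tool_rot'],st['clock'],st['width'])
cv2.imwrite('pics/w4b.png',cv2.resize(d['frame'][0:150,200:300,::-1],(400,600),interpolation=cv2.INTER_CUBIC))
```

```text
[483.47633919 277.38830987 289.04731981] [3.14148158e+00 6.26436867e-05 3.50291871e-01] 7.15 0.15763710962420993
```

View pics/w4b.png

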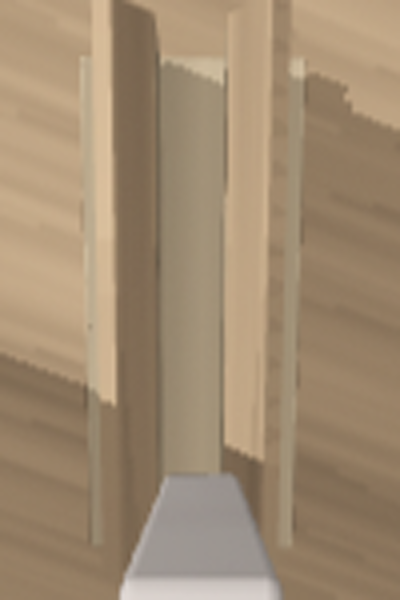

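Base plate corners are at crop (81,58), (305,58), (290,545) and (92,545). Shelf bottom edge runs (170–232,475) and top edge (122–279,577).

Run:
```python
from h import *
d=load('w4'); st=telemetry.observe(); T=R.from_euler('xyz',st['tool_rot']); e=st['ee_pos']
def q(l,z): return np.array([T.inv().apply(onz(d,200+u/4,v/4,z)-e) for u,v in l])[:,:2].round(1)
b=q([(81,58),(305,58),(290,545),(92,545)],12); print('base',b.tolist(),b.mean(0))
f=q([(161,90),(223,90),(220.5,450),(160,450)],12); print('floor',f.tolist(),f.mean(0))
g=q([(158,90),(226,90),(222,440),(158,440)],57); print('slot top57',g.tolist())
l=q([(113,100),(270,100),(265,400),(115,400)],75); print('lip',l.tolist(),l.mean(0))
print('shelf bottom',q([(170,475),(232,475)],e[2]-88).tolist(),'top',q([(122,577),(279,577)],e[2]+42).tolist())
w=d['frame']
for v in (30,60,100,112): print(v,w[v,200:300:1].sum(1).tolist()[15:75])
```

```text
base [[175.3, -36.3], [175.3, 32.8], [26.6, 31.7], [26.5, -36.9]] [100.925  -2.175]
floor [[166.5, -11.7], [166.6, 7.5], [58.4, 7.4], [58.4, -13.0]] [112.475  -2.45 ]
slot top57 [[157.1, -11.3], [157.1, 7.6], [63.4, 7.1], [63.4, -12.2]]
lip [[150.9, -22.6], [151.0, 18.9], [75.1, 18.9], [75.1, -23.7]] [113.025  -2.125]
shelf bottom [[62.9, -5.1], [62.9, 6.4]] top [[63.3, -6.1], [63.3, 7.0]]
30 [466, 461, 461, 462, 460, 511, 501, 501, 532, 556, 557, 557, 559, 377, 327, 316, 315, 313, 307, 306, 307, 313, 323, 339, 296, 373, 380, 384, 389, 391, 396, 402, 409, 414, 419, 424, 427, 423, 421, 422, 420, 350, 503, 492, 479, 471, 472, 472, 483, 481, 486, 507, 471, 391, 382, 388, 401, 417, 419, 417]
60 [478, 479, 479, 477, 478, 480, 510, 504, 508, 544, 545, 546, 545, 460, 354, 322, 315, 319, 315, 314, 311, 320, 324, 341, 293, 355, 385, 387, 392, 399, 404, 408, 415, 421, 425, 432, 430, 428, 424, 426, 388, 486, 507, 496, 488, 483, 482, 485, 486, 490, 506, 492, 406, 396, 397, 397, 415, 420, 421, 423]
100 [326, 323, 324, 327, 330, 335, 287, 378, 390, 385, 415, 433, 434, 529, 360, 310, 310, 319, 322, 322, 322, 323, 330, 328, 301, 341, 392, 400, 401, 406, 409, 419, 423, 426, 431, 438, 434, 431, 428, 425, 360, 491, 505, 497, 495, 495, 495, 494, 480, 468, 498, 401, 367, 365, 367, 406, 423, 424, 447, 398]
112 [364, 359, 358, 355, 351, 348, 346, 379, 387, 395, 354, 351, 351, 350, 339, 317, 300, 309, 325, 325, 326, 325, 330, 329, 306, 342, 394, 398, 404, 407, 414, 421, 423, 429, 435, 437, 434, 431, 428, 425, 328, 306, 332, 384, 392, 488, 500, 486, 462, 478, 479, 399, 390, 390, 388, 423, 425, 427, 386, 347]
```

Emit:
send_rows(deltas=[[-1,0.02,-0.001,0,0,0,0],[-1,0.025,-0.001,0,0,0,0],[-1,0.025,-0.001,0,0,0,0.3],[-1,0.02,0,0,0,0,0],[-1,0.013,0,0,0,0,0],[-1,0,0,0.02,0,0,0],[-1,0,0,0.03,0,0,0],[-1,0,0,0.03,0,0,0],[-1,0,0,0.02,0,0,0],[-1,0,0,0.004,0,0,0],[-1,0,0,0,0,0,0]])

```text
clock: 8.25
ee_pos: [579.3, 315.3, 184.4]
tool_rot: [3.141, 0.002, 0.346]
force: [0.4, 0.1, -3.9]
width: 0.155
finger_force: 58.9
```

Run:
```python
from h import *
s=grab('scene','s5');d=grab('side','d5');w=grab('wrist','w5')
st=telemetry.observe(); print(st['ee_pos'],st['tool_rot'],st['force'])
c=lambda im,x,y:cv2.resize(im[y:y+100,x:x+133],(400,300),interpolation=cv2.INTER_CUBIC)
o=np.vstack([np.hstack([c(s['frame'],325,170),c(d['frame'],85,255)]),np.hstack([c(w['frame'],185,60),c(d['frame'],85,175)])])
cv2.imwrite('pics/c5.png',o[...,::-1])
```

```text
[579.95566132 315.66738244 187.28435315] [-3.14137843e+00 -3.09521559e-03  3.45915287e-01] [-0.44822902  0.04899012 -3.14556493]
```

View pics/c5.png

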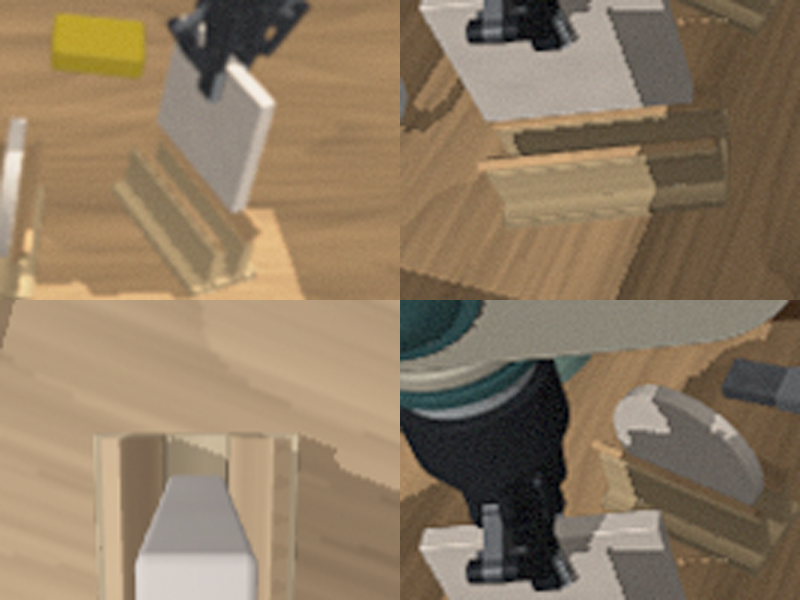

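Wrist crop: shelf's bottom end edge (171–223,478) lies between the slot edges (165–227,437). Rack ends are at row 435. Precise offsets next.

Run:
```python
from h import *
d=load('w5'); st=telemetry.observe(); T=R.from_euler('xyz',st['tool_rot']); e=st['ee_pos']; print(e)
def q(l,z): return np.array([T.inv().apply(onz(d,185+u/3,60+(v-300)/3,z)-e) for u,v in l])[:,:2].round(1).tolist()
print('base',q([(95,435),(298,435)],12),'floor',q([(165,440),(227,440)],12),'lip',q([(121,450),(272,450)],75))
print('near base',q([(103,595),(293,595)],12))
print('bottom',q([(171,478),(223,478)],e[2]-88),'top',q([(138,553),(257,553)],e[2]+42))
```

```text
[579.95566132 315.66738244 187.28435315]
base [[70.7, -33.3], [70.8, 35.4]] floor [[69.1, -9.6], [69.2, 11.4]] lip [[68.4, -19.7], [68.4, 21.5]]
near base [[15.9, -32.3], [15.9, 35.6]]
bottom [[62.7, -5.4], [62.7, 7.5]] top [[63.7, -5.8], [63.7, 7.4]]
```

Emit:
send_rows(deltas=[[-1,-0.001,0,0.005,0,0,0],[-1,0,0,0.01,0,0,0],[-1,0,0,0.01,0,0,0],[-1,0,0,0.01,0,0,0],[-1,0,0,0,0,0,0]])

```text
clock: 8.9
ee_pos: [577.3, 314.5, 147.3]
tool_rot: [3.141, 0.005, 0.346]
force: [0.0, -0.5, -4.3]
width: 0.155
finger_force: 59.0
```

Emit:
send_rows(deltas=[[-1,0,0,0.005,0,0,0],[-1,0,0,0.008,0,0,0],[-1,0,0,0.008,0,0,0],[-1,0,0,0.008,0,0,0],[-1,0,0,0.006,0,0,0],[-1,0,0,0,0,0,0]])

```text
clock: 9.5
ee_pos: [577.7, 314.7, 113.6]
tool_rot: [3.141, 0.002, 0.346]
force: [-0.0, -0.5, -3.8]
width: 0.161
finger_force: 59.0
```

Emit:
send_rows(deltas=[[-1,0,0,0.004,0,0,0],[-1,0,0,0.004,0,0,0],[-1,0,0,0.002,0,0,0],[-1,0,0,0.001,0,0,0],[-1,0,0,0.001,0,0,0],[-1,0,0,0,0,0,0]])

```text
clock: 10.1
ee_pos: [578.3, 315.0, 103.3]
tool_rot: [3.142, -0.0, 0.346]
force: [-0.6, 0.4, -3.4]
width: 0.155
finger_force: 59.0
```

Emit:
send_rows(deltas=[[-1,0,0,0.001,0,0,0],[-1,0,0,0.001,0,0,0],[-1,0,0,0,0,0,0]])

```text
clock: 10.4
ee_pos: [578.2, 315.0, 101.1]
tool_rot: [3.141, 0.0, 0.346]
force: [0.5, -0.0, -3.9]
width: 0.158
finger_force: 59.0
```

Emit:
send_rows(deltas=[[-1,0,0,0.001,0,0,0],[-1,0,0,0,0,0,0]])

```text
clock: 10.6
ee_pos: [578.3, 315.0, 100.2]
tool_rot: [3.141, -0.0, 0.346]
force: [0.8, 0.1, -4.7]
width: 0.157
finger_force: 59.1
```

Emit:
send_rows(deltas=[[-1,0,0,0.0005,0,0,0],[-1,0,0,0.0005,0,0,0],[-1,0,0,0,0,0,0]])

```text
clock: 10.9
ee_pos: [578.3, 315.0, 100.1]
tool_rot: [3.142, -0.001, 0.346]
force: [-3.8, -1.5, 2.3]
width: 0.155
finger_force: 59.8
```

Run:
```python
from h import *
w=grab('wrist','w6'); s=grab('side','d6'); sc=grab('scene','s6')
c=lambda im,x,y:cv2.resize(im[y:y+100,x:x+133],(400,300),interpolation=cv2.INTER_CUBIC)
o=np.vstack([np.hstack([c(sc['frame'],325,170),c(s['frame'],85,255)]),np.hstack([c(w['frame'],185,60),c(w['frame'],185,160)])])
cv2.imwrite('pics/c6.png',o[...,::-1])
```

```text
(no output)
```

View pics/c6.png

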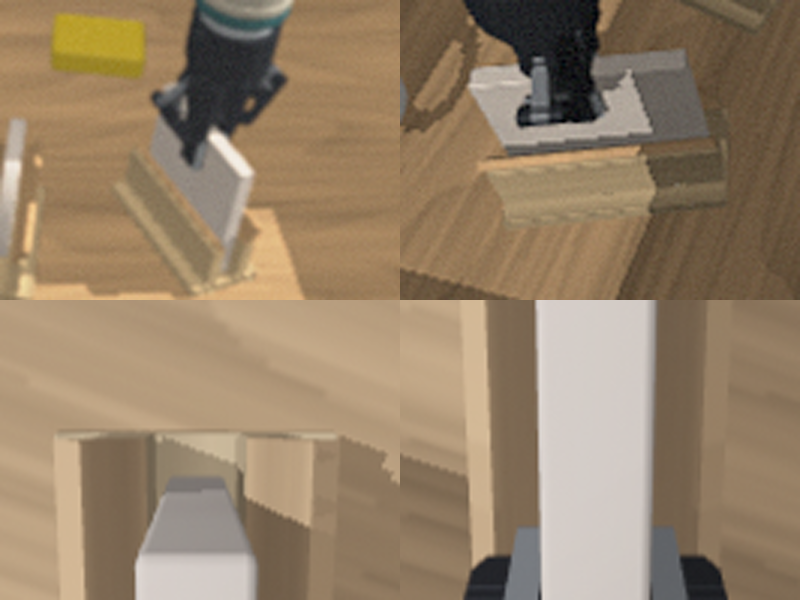

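Run:
```python
from h import *
d=load('w6'); st=telemetry.observe(); T=R.from_euler('xyz',st['tool_rot']); e=st['ee_pos']; print(e)
def q(l,z): return np.array([T.inv().apply(onz(d,185+u/3,60+(v-300)/3,z)-e) for u,v in l])[:,:2].round(1).tolist()
print('base end',q([(196,431)],12),'top end75',q([(68,435),(325,435)],75),'slot',q([(155,440),(242,440)],12))
print('shelf bottom',q([(168,478),(226,478)],12),'top',q([(138,555),(257,555)],142))
s=load('d6')
g=lambda u,v,z: T.inv().apply(onz(s,85+(u-400)/3,255+v/3,z)-e).round(1)[:2]
print('side: shelf top',g(470,72,142),g(684,50,142),'rack lip top',g(482,165,75),g(722,140,75))
s=load('s6')
g=lambda u,v,z: T.inv().apply(onz(s,325+u/3,170+v/3,z)-e).round(1)[:2]
print('scene: shelf near bottom',g(222,270,12),'rack base near',g(255,275,12),g(195,293,12),'shelf top near',g(237,180,142),g(253,172,142))
```

```text
[578.34457726 315.05917722 100.14466048]
base end [[73.9, 0.8]] top end75 [[74.5, -22.2], [74.6, 23.7]] slot [[71.8, -9.3], [71.8, 12.1]]
shelf bottom [[62.7, -6.2], [62.7, 8.3]] top [[63.4, -5.8], [63.4, 7.4]]
side: shelf top [64.4  3.7] [-65.4   5.2] rack lip top [ 71.1 -23.7] [-81.3 -23.1]
scene: shelf near bottom [62.3 -6. ] rack base near [ 78.5 -31.6] [77.9 33.2] shelf top near [67.3 11.1] [63.6 -7.8]
```

Emit:
send_rows(deltas=[[-0.4,0,0,0,0,0,0],[-0.4,0,0,0,0,0,0],[-0.3,0,0,0,0,0,0],[-0.3,0,0,0,0,0,0],[-0.3,0,0,-0.01,0,0,0],[-0.3,0,0,-0.02,0,0,0],[-0.3,0,0,-0.03,0,0,0],[-0.3,0,0,-0.03,0,0,0],[-0.3,0,0,-0.03,0,0,0],[-0.3,0,0,-0.03,0,0,0],[-0.3,-0.03,0,0,0,0,0],[-0.3,-0.03,0,0,0,0,0]])

```text
clock: 12.25
ee_pos: [521.8, 294.6, 251.0]
tool_rot: [-3.141, -0.003, 0.346]
force: [-0.2, -0.2, -0.4]
width: 0.35
finger_force: 0.0
```

Emit:
send_rows(deltas=[[-0.3,-0.03,0,0,0,0,0],[-0.3,-0.01,0,0,0,0,0],[-0.3,0,0,0,0,0,0],[-0.3,0,0,0,0,0,0]])

```text
clock: 12.65
ee_pos: [484.6, 281.2, 250.1]
tool_rot: [-3.142, -0.001, 0.346]
force: [0.5, -0.3, -0.5]
width: 0.349
finger_force: 0.0
```

Run:
```python
from h import *
w=grab('wrist','w7'); s=grab('side','d7'); sc=grab('scene','s7')
o=np.hstack([cv2.resize(x['frame'],(400,300),interpolation=cv2.INTER_AREA) for x in(w,s)])
c=cv2.resize(sc['frame'][150:290,100:460],(800,300),interpolation=cv2.INTER_CUBIC)
cv2.imwrite('pics/c7.png',np.vstack([o,c])[...,::-1])
st=telemetry.observe(); print(st['ee_pos'],st['tool_rot'])
```

```text
[484.74920851 281.19536186 249.12317762] [3.14145230e+00 1.81649064e-04 3.46001819e-01]
```

View pics/c7.png

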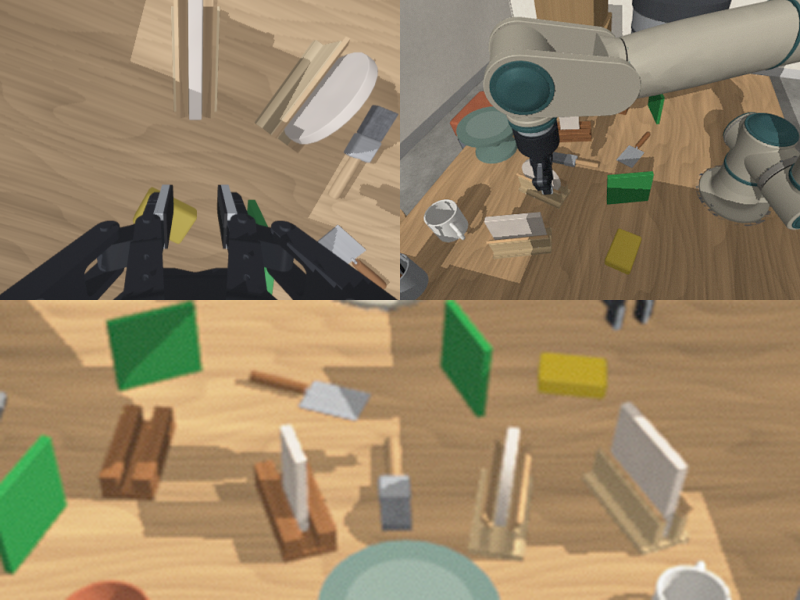

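The picture shows the shelf upright in the rack at scene crop (650,460). The round and half-width shelves are still standing, and the wash block is empty. Offset along the slot works out to about 1 mm, so I hand it in.

```bash
python3 -c "
from h import *
print(ticket.finish_job())"
```

```text
the job is handed in; nothing more can be done
None
```

The square shelf now stands on edge in the empty rack's slot, lowered onto the slot floor and centred along it to about 1 mm by camera; the half-width and round shelves were left standing, and the job was handed in at about 13 s with no verdict returned.

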